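# Toast from the chute into the toast rack

## Robot

A 6-joint arm with a two-finger parallel gripper is mounted at the origin on a cart in front of the work surface, level with it; the furniture and walls round the work are solid. World frame = base frame: x ahead of the robot, y to its left, z up, the work surface at z = 0. Lengths are in m, angles in rad, forces in N, time in s.
With the tool pointing down it reaches from about 0.35 to 0.775 m from the base axis. Payload 5.5 kg.
Tool frame: the origin (TCP) lies midway between the tips of the shut fingers; the grasp point (between the pads) lies 19 mm behind it (env.hold_point_z is the distance from the TCP to the grasp point, in m); z points along the fingers, y is the line along which they close (so a half turn about z gives the same grasp; the last joint's range is limited). The gripper opens to 85 mm and grips with 20 to 120 N. Pads are 22 mm wide; open, the fingers measure 114 mm over their backs; the gripper's body (76 mm by 85 mm) begins 54 mm behind the grasp point. The pads swing forward as they close: fully open they stand 13 mm farther back than shut.
Start: joints at [-1.283, 0.313, 0.046, 1.304, 0, 1.431], TCP at [0.239, -0.523, 0.231] pointing down, gripper open.
Joint ranges: [-2.76, 2.76], [-0.86, 1.69], [-1.03, 1.26], [-2.2, 2.34], [-1.47, 1.5], [-3.14, 3.14]. Speed limits (rad/s): [2.57, 2.57, 3.14, 3.14, 3.14, 3.14].

## Interface

Orientations are given as a unit quaternion [w, x, y, z].
In Python, from workcell import env, read_camera gives the robot as it stands. The module is installed in compiled form; this text tells all that it offers.
- The arm moves only by the tool carry_out, never from a script. Its argument "moves" is a list of rows, each an object of numbers: "tx", "ty", "tz": the shift along the world's x, y, z in cm; "wx", "wy", "wz": the turn, a rotation vector about the world's x, y, z in rad; "claw": the closure, from -1 (fully open) to 1 (shut). A call has 1 to 8 rows; each row shifts and turns the commanded pose from where the row before left it; what a row does not reach is not made up. A row lasts 1/8 s, in which the tool goes at most 62.5 mm and 10.7 degrees, less where a joint would pass 70% of its speed; a pose out of reach is approached as far as the arm can. A call is refused whole if a number of a shift passes 6.25 or a number of a turn 0.188, either way. A call with a gripper value outside its range is refused whole. The fingers move at their own pace and stop on an object; "newtons" is the grip in N (left out, the last holds). Time passes only in rows, so rows that do not move let the fingers close. It gives the time, the measured TCP pose, the force, the opening and the grip force at its end, in the units of the state.
- env.get_state(): the state, without advancing time (a new reading comes with each control period).
- read_camera(name): name is "scene" or "top" or "wrist"; returns a dict with "image" (384x512x3 uint8, blue, green, red), "z_map" (384x512 float32, m along the optical axis (not along the pixel's ray), 0 where there is no reading), "fx", "fy", "cx", "cy" (pixels), "camera_from_world" (4x4, takes a point from world to camera coordinates); the wrist camera has in their place "hand_eye" (4x4, takes a point from camera to tool coordinates, whose origin is the TCP and whose axes are the flange's). Camera axes: x right, y down, z forward; pixel columns grow to the right and rows downward; lengths in m; the calibration is good to about 2 mm. A picture is of the moment at which its call begins: read the wrist's pose just before it.
- env.hand_in(): hands the job in; it is judged then, once.
The state is a dict: "clock": time; "joint_pos": joint angles; "qvel": joint speeds; "tau": joint torques, N m; "tcp_pos": TCP position; "orientation": TCP orientation; "wrist_force": force on the tool from outside, world axes, zero at the start; "ft_torque": the same for the moment, N m; "finger_gap": finger opening in m; "grip_force": force on a finger pad.
Only numpy, scipy, OpenCV 4.12 (cv2) and the standard library are available. Lean on these libraries where they do the work, as an engineer would, in place of code of your own. Each camera call takes 0.05 s, during which the arm holds its last target. There are 200 camera calls.

## Task

Breakfast is ready: collect the two slices of toast that lie on the toaster's wire chute and stand each one upright, on edge, in a slot of its own in the wire toast rack, with its lower edge down on the rack's floor. Toast is brittle, so set it down gently instead of pressing or dropping it, and leave the rack, egg cup and salt shaker standing where they are.

Things in the scene. Friction and masses are not known exactly. Their poses are not given: they have to be found in the camera images.
- toaster: Fixed aluminium toaster with a steep wire chute in front. Origin on the worktop, midway below the two slices; x from chute to housing (away from the robot at yaw 0), y to the left lane, z up. Housing: from x = 105 mm (knobs stick out 16 mm to the front) to 255 mm, 270 mm wide, 345 mm high plus 31 mm wire guards on top. Crumb pan 10 mm high under the chute.
- lane_left (a point): Middle of the left (+y) lane, on its middle rod's axis, 10 mm square below the slice's centre. The lane is a plane rising towards the housing at 62 degrees (1.082 rad) to the worktop: three 6 mm rods at -18, 0, +18 mm across, nothing beside them, so fingers can pass beside a slice and below its plane. A cross bar runs behind the rods 95 mm farther up the slope.
- lane_right (a point): Middle of the right (-y) lane, built the same, 112 mm from the left one.
- chute_front_bar (a point): Middle of the level 7 mm front bar at the chute's foot, along the toaster's y, 230 mm long. The rods hook up 26 mm to it, square to the chute; the hooks stop the slices' lower ends from sliding off. Two legs go from its ends down to the worktop and back along it to the housing.
- toast_left: Slice of crisp, rigid rye toast, 104 mm long (its x), 66 mm wide (its y), 14 mm thick (its z), about 0.05 kg; origin at its centre. It lies loose in the left lane within about 6 mm of its middle, centre 95 mm above the worktop, 46 mm (give or take 12) from the other slice; x points up the chute, z out of it (up and towards the robot), y level.
- toast_right: The same kind of slice in the right (-y) lane, with the same axes.
- toast_rack: Loose steel wire toast rack, 0.45 kg, 132 mm long (x), 66 mm over its feet (y). Origin on the worktop below its centre, z up. Five upright round-topped hoops of 5 mm wire at x = -52, -26, 0, 26, 52 mm, 53 mm wide, 95 mm high: four slots at x = -39, -13, 13, 39 mm, each 21 mm clear. At the start its x points away from the robot, within 0.35 rad.
- rack_floor (a point): Top of the floor wires at the rack's middle, 22 mm above the worktop, on which a slice's edge rests, its faces square to the rack's x. A slice standing there on its short end has its centre 52 mm above this point, and sticks out 6 mm past the hoops on both sides: fingers can hold it by its two long sides while it is lowered.
- egg_cup: Wooden egg cup, 45 mm across, 56 mm high, origin at the centre of its foot; leave it alone.
- salt_shaker: Salt shaker, 44 mm across, 90 mm high, origin at the centre of its foot; leave it alone.
There are look-alikes about, which are no part of the job. What is shaped like the toast_left but turquoise is not meant.

How it is judged:
At the end, for the whole second after the job is handed in: Both slices stand in rack slots at rest: faces square to the rack's length within 0.2 rad, centre within 52 mm of the rack's centre along it and 20 mm across, edge down on the floor wires (centre under 82 mm over the rack's foot); the rack upright within 0.1 rad (angle between the z axis of each of toast_left, toast_right and the x axis of toast_rack, either way round below 0.2 rad and z of toast_left in the frame of toast_rack between 0.04 and 0.082 m and linear speed of each of toast_left, toast_right below 0.02 m/s and x of toast_left in the frame of toast_rack between -0.052 and 0.052 m and y of toast_left in the frame of toast_rack between -0.02 and 0.02 m and z of toast_right in the frame of toast_rack between 0.04 and 0.082 m and x of toast_right in the frame of toast_rack between -0.052 and 0.052 m and y of toast_right in the frame of toast_rack between -0.02 and 0.02 m and angle between toast_rack's own z axis and vertical below 0.1 rad); the robot touches nothing.
It fails at once if a slice is pressed or dropped on the rack with more than 30 N (contact force between toast_left and toast_rack above 30 N).
It fails at once if a slice is pressed or dropped on the rack with more than 30 N (contact force between toast_right and toast_rack above 30 N).
It fails at once if the toast rack is shoved more than 40 mm (distance of toast_rack from where it was at the start of the episode above 0.04 m).
It fails at once if the egg cup or the salt shaker is moved more than 30 mm (distance of any of egg_cup, salt_shaker from where it was at the start of the episode above 0.03 m).
It also fails if it takes over 62 s, if anything falls off the work surface, if the arm or the gripper's body presses on something with over 40 N, if the wrist force passes 120 N, or if a joint passes its speed limit or range.

## Working session

There is one attempt and no reset: what is moved stays moved. The work goes in short steps, Python scripts to look and compute and a tool call to move; the robot and the scene stay as the last step left them, time stands still between calls to the robot, and variables do not carry over. Pictures are saved under pics/ and viewed, at most 10 in all, crops included, and the job is handed in when it is done.

Besides the shell and the picture viewer there is one more tool, called as name(argument=value, ...), one argument or row to a line, values as JSON. carry_out: Moves the arm, as the interface text tells. Its arguments: {"type":"object","properties":{"moves":{"type":"array","items":{"type":"object","properties":{"tx":{"type":"number"},"ty":{"type":"number"},"tz":{"type":"number"},"wx":{"type":"number"},"wy":{"type":"number"},"wz":{"type":"number"},"claw":{"type":"number"}}}},"newtons":{"type":"number"}},"required":["moves"]}

```bash
mkdir -p pics
python3 - <<'E'
from workcell import env, read_camera
import numpy as np, cv2
s=env.get_state(); print({k:np.round(v,3) for k,v in s.items()}, env.hold_point_z)
for n in ['scene','top']:
    c=read_camera(n); cv2.imwrite(f'pics/{n}0.png',c['image']); np.savez(f'{n}0.npz',**c)
    print(n,c['fx'],c['cx'],c['cy'],np.round(c['camera_from_world'],3).tolist())
E
```

```text
{'clock': np.float64(0.0), 'joint_pos': array([-1.283,  0.314,  0.045,  1.304, -0.   ,  1.431]), 'qvel': array([ 0.001,  0.001,  0.   ,  0.   , -0.001,  0.001]), 'tau': array([ 0.0000e+00, -4.8063e+01,  2.9853e+01,  2.0000e-02, -0.0000e+00,
        0.0000e+00]), 'tcp_pos': array([ 0.238, -0.523,  0.23 ]), 'orientation': array([-0.001,  0.977,  0.212, -0.   ]), 'wrist_force': array([-0.045,  0.328, -0.071]), 'ft_torque': array([-0.02,  0.08,  0.  ]), 'grip_force': np.float64(0.0), 'finger_gap': np.float64(0.085)} 0.0187
scene 347.04829619138616 256.1959231255189 186.85811551532296 [[-0.582, -0.813, 0.004, 0.397], [-0.532, 0.377, -0.758, 0.277], [0.615, -0.444, -0.652, 0.728], [0.0, 0.0, 0.0, 1.0]]
top 351.19551850635327 256.8471013336404 185.65506408419142 [[-0.02, -1.0, -0.003, 0.182], [-0.983, 0.021, -0.182, 0.503], [0.182, -0.001, -0.983, 1.217], [0.0, 0.0, 0.0, 1.0]]
```

View pics/scene0.png

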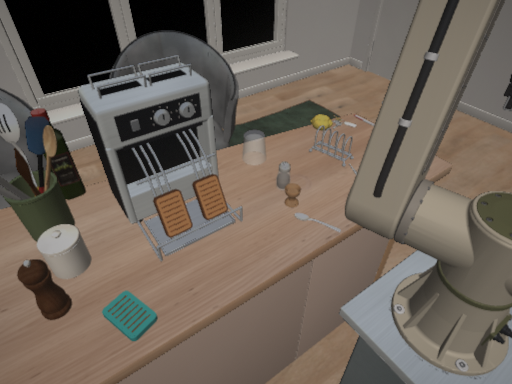

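View pics/top0.png

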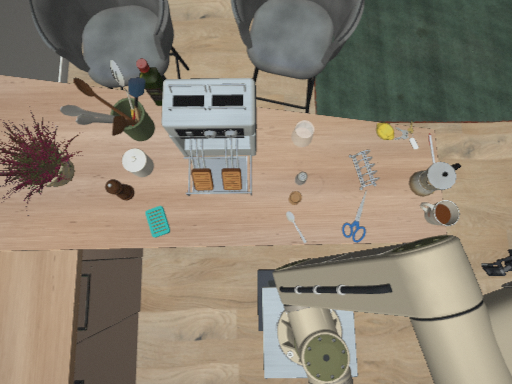

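The scene picture shows the slices at about (173,213) and (210,197) on the chute and the rack at (333,145). In the top picture the slices are at (202,180) and (232,180), the rack is at (365,168), the salt shaker at (301,178) and the egg cup at (295,198). Next I measure them with depth.

```bash
cat > h.py <<'E'
import numpy as np, cv2
def cloud(c):
    z=c['z_map']; v,u=np.indices(z.shape)
    p=np.stack([(u-c['cx'])/c['fx']*z,(v-c['cy'])/c['fy']*z,z],-1)
    T=np.linalg.inv(c['camera_from_world']); return p@T[:3,:3].T+T[:3,3]
def toastmask(c):
    h=cv2.cvtColor(c['image'],cv2.COLOR_BGR2HSV)
    return cv2.inRange(h,(5,120,60),(20,255,230))
E
python3 - <<'E'
from h import *
R={'scene':(150,170,240,245),'top':(188,160,247,195)}
for n in R:
    c=np.load(n+'0.npz'); P=cloud(c); m=toastmask(c); x0,y0,x1,y1=R[n]
    k=np.zeros_like(m); k[y0:y1,x0:x1]=m[y0:y1,x0:x1]; k&=((P[...,2]>.03)*255).astype(np.uint8)
    nn,lab,st,ce=cv2.connectedComponentsWithStats(k)
    for i in range(1,nn):
        if st[i,4]<60: continue
        q=P[lab==i]; q=q[c['z_map'][lab==i]>0]
        o=np.median(q,0); U,S,V=np.linalg.svd(q-q.mean(0),full_matrices=False)
        w=V*np.sign(V[:,2:3]); e=[np.ptp(np.percentile((q-o)@w[j],[1,99])) for j in range(3)]
        print(n,st[i],'mean',q.mean(0).round(4),'axes',w.round(3).tolist(),'ext',np.round(e,3))
# rack / shaker / egg from top & scene
for n in R:
    c=np.load(n+'0.npz'); P=cloud(c)
    k=(P[...,2]>.012)&(P[...,2]<.12)&(c['z_map']>0)
    b={'top':(285,140,385,205),'scene':(270,120,365,215)}[n]
    kk=np.zeros(k.shape,np.uint8); x0,y0,x1,y1=b; kk[y0:y1,x0:x1]=k[y0:y1,x0:x1]
    nn,lab,st,ce=cv2.connectedComponentsWithStats(kk)
    for i in range(1,nn):
        if st[i,4]<15: continue
        q=P[lab==i]; print(n,st[i],'min',q.min(0).round(3),'max',q.max(0).round(3),'mean',q.mean(0).round(3))
c=np.load('top0.npz'); s=np.load('scene0.npz')
a=cv2.resize(c['image'][135:200,335:395],None,fx=8,fy=8,interpolation=cv2.INTER_CUBIC)
b=cv2.resize(s['image'][110:175,300:365],None,fx=8,fy=8,interpolation=cv2.INTER_CUBIC)[:, :300]
b=cv2.resize(s['image'][110:175,305:360],None,fx=5,fy=8,interpolation=cv2.INTER_CUBIC)
cv2.imwrite('pics/rack.png',np.hstack([a,b]))
E
```

```text
scene [193 175  34  44 974] mean [0.5179 0.2602 0.0995] axes [[0.469, 0.012, 0.883], [-0.015, -1.0, 0.021], [-0.883, 0.023, 0.469]] ext [0.1   0.063 0.008]
scene [ 154  190   38   47 1129] mean [0.5187 0.3612 0.0998] axes [[0.47, 0.008, 0.883], [-0.012, -1.0, 0.015], [-0.883, 0.018, 0.47]] ext [0.1   0.062 0.009]
top [192 169  21  21 381] mean [0.5226 0.3589 0.1051] axes [[0.489, -0.013, 0.872], [0.009, 1.0, 0.01], [-0.872, 0.003, 0.489]] ext [0.101 0.062 0.012]
top [222 169  19  21 369] mean [0.5213 0.2581 0.1038] axes [[0.484, -0.025, 0.875], [0.02, 1.0, 0.017], [-0.875, 0.009, 0.484]] ext [0.105 0.06  0.012]
scene [311 120  42  43 687] min [ 0.498 -0.342  0.013] max [ 0.736 -0.183  0.096] mean [ 0.591 -0.241  0.043]
scene [276 161  25  42 538] min [ 0.438 -0.004  0.012] max [0.547 0.057 0.091] mean [0.497 0.025 0.049]
top [292 140  19   6  81] min [ 0.662 -0.033  0.013] max [0.686 0.035 0.067] mean [0.67  0.003 0.037]
top [351 150  28  38 372] min [ 0.499 -0.262  0.012] max [ 0.632 -0.182  0.099] mean [ 0.564 -0.22   0.043]
top [294 172  13  13 131] min [ 0.512 -0.004  0.022] max [0.548 0.035 0.093] mean [0.527 0.017 0.066]
top [289 191  13  13 127] min [0.441 0.015 0.012] max [0.483 0.058 0.057] mean [0.464 0.036 0.044]
```

View pics/rack.png

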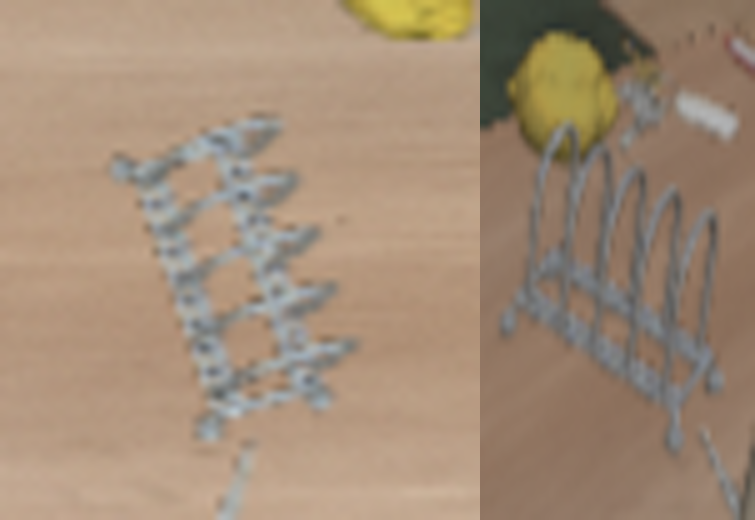

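```bash
cat >> h.py <<'E'
from scipy.spatial.transform import Rotation as Ro
def pose(s): q=s['orientation']; return np.array(s['tcp_pos']),Ro.from_quat([q[1],q[2],q[3],q[0]])
def tool(yaw,tilt): # tilt forward of down
    return Ro.from_euler('z',yaw)*Ro.from_euler('y',-tilt)*Ro.from_quat([1,0,0,0])
def plan(s,p,R):
    p0,R0=pose(s); d=(np.array(p)-p0)*100; w=(R*R0.inv()).as_rotvec()
    print('shift cm',d.round(2),'rot',w.round(3),'min rows',max(np.linalg.norm(d)/6.2,np.linalg.norm(w)/.18).round(2))
def rack(P,k):
    q=P[k]; 
    for zz in [(.012,.03),(.03,.085),(.012,.1)]:
        a=q[(q[:,2]>zz[0])&(q[:,2]<zz[1])][:,:2].astype(np.float32)
        print(zz,len(a),'minAreaRect',cv2.minAreaRect(a*1000))
E
python3 - <<'E'
from h import *
c=np.load('top0.npz');P=cloud(c);z=c['z_map']
k=np.zeros(z.shape,bool);k[146:192,345:383]=1
k&=(P[...,2]>.012)&(P[...,2]<.1)&(z>0); rack(P,k)
T=np.linalg.inv(c['camera_from_world'])
for u,v in [(350.4,156),(361,188.5),(375,184.4)]:
    d=T[:3,:3]@[(u-c['cx'])/c['fx'],(v-c['cy'])/c['fy'],1]; t=(.008-T[2,3])/d[2]; print((T[:3,3]+t*d).round(4))
from workcell import env
plan(env.get_state(),(.50,-.26,.33),tool(0.3,0))
E
```

```text
(0.012, 0.03) 212 minAreaRect ((566.030029296875, -222.44969177246094), (126.67243957519531, 56.038673400878906), 12.877466201782227)
(0.03, 0.085) 96 minAreaRect ((565.7882690429688, -220.7552490234375), (109.0099868774414, 53.64305877685547), 13.440263748168945)
(0.012, 0.1) 372 minAreaRect ((565.7510986328125, -222.03240966796875), (126.74372100830078, 56.10878372192383), 13.34775447845459)
[ 0.6198 -0.1832  0.008 ]
[ 0.4949 -0.2138  0.008 ]
[ 0.5092 -0.2668  0.008 ]
shift cm [26.16 26.27  9.95] rot [-0.002 -0.    -0.128] min rows 6.19
```

carry_out(
  moves=[
    {"tx":5,"ty":5,"tz":2,"wz":-0.03},
    {"tx":5,"ty":5,"tz":2,"wz":-0.03},
    {"tx":5,"ty":5,"tz":2,"wz":-0.03},
    {"tx":5,"ty":5,"tz":2,"wz":-0.03},
    {"tx":5,"ty":5,"tz":2,"wz":-0.03},
    {"tx":1,"ty":1},
    {},
    {},
  ],
)

```text
invalid input at $.moves[0]: expected keys tx, ty, tz, wx, wy, wz, claw
```

```bash
cat >> h.py <<'E'
def wrist():
    from workcell import env, read_camera
    p,R=pose(env.get_state()); c=dict(read_camera('wrist'))
    T=np.eye(4);T[:3,:3]=R.as_matrix();T[:3,3]=p
    c['camera_from_world']=np.linalg.inv(T@c['hand_eye']); return c
E
python3 - <<'E'
from h import *
c=wrist(); cv2.imwrite('pics/w1.png',c['image']); np.savez('w1.npz',**c)
from workcell import env
print(env.get_state()['clock'],np.round(c['hand_eye'],3))
P=cloud(c);z=c['z_map']
k=(P[...,2]>.012)&(P[...,2]<.1)&(z>0)&(abs(P[...,0]-.565)<.085)&(abs(P[...,1]+.223)<.06); rack(P,k)
E
```

```text
0.15 [[ 0.001 -0.946 -0.323  0.083]
 [ 1.     0.001 -0.001 -0.   ]
 [ 0.001 -0.323  0.946 -0.143]
 [ 0.     0.     0.     1.   ]]
(0.012, 0.03) 0 minAreaRect ((0.0, 0.0), (0.0, 0.0), 0.0)
(0.03, 0.085) 0 minAreaRect ((0.0, 0.0), (0.0, 0.0), 0.0)
(0.012, 0.1) 0 minAreaRect ((0.0, 0.0), (0.0, 0.0), 0.0)
```

View pics/w1.png

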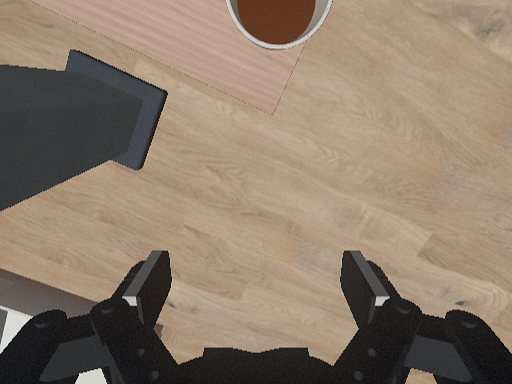

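The wrist picture shows only the floor and a mug because the move was refused: every key is required.

carry_out(
  moves=[
    {"tx":5,"ty":5,"tz":2,"wx":0,"wy":0,"wz":-0.03,"claw":-1},
    {"tx":5,"ty":5,"tz":2,"wx":0,"wy":0,"wz":-0.03,"claw":-1},
    {"tx":5,"ty":5,"tz":2,"wx":0,"wy":0,"wz":-0.03,"claw":-1},
    {"tx":5,"ty":5,"tz":2,"wx":0,"wy":0,"wz":-0.03,"claw":-1},
    {"tx":5,"ty":5,"tz":1,"wx":0,"wy":0,"wz":-0.03,"claw":-1},
    {"tx":1,"ty":3,"tz":0,"wx":0,"wy":0,"wz":-0.03,"claw":-1},
    {"tx":0,"ty":0,"tz":0,"wx":0,"wy":0,"wz":0,"claw":-1},
    {"tx":0,"ty":0,"tz":0,"wx":0,"wy":0,"wz":0,"claw":-1},
  ],
)

```text
clock: 1.15
tcp_pos: [0.4622, -0.2797, 0.3079]
orientation: [0.0, 0.992, 0.124, -0.0]
wrist_force: [0.5, 0.7, -1.2]
finger_gap: 0.0855
grip_force: 0.0
```

Run:
```python
from h import *
c=wrist(); cv2.imwrite('pics/w2.png',c['image']); np.savez('w2.npz',**c)
from workcell import env
print(env.get_state()['clock'],pose(env.get_state())[0])
P=cloud(c);z=c['z_map']
k=(P[...,2]>.012)&(P[...,2]<.1)&(z>0)&(abs(P[...,0]-.565)<.085)&(abs(P[...,1]+.223)<.06); rack(P,k)
```

```text
1.2 [ 0.46199938 -0.28011371  0.30783177]
(0.012, 0.03) 1582 minAreaRect ((565.9744262695312, -226.4908447265625), (129.36964416503906, 55.45848083496094), 14.244719505310059)
(0.03, 0.085) 442 minAreaRect ((566.3108520507812, -225.49542236328125), (108.28166198730469, 51.84233856201172), 14.21688175201416)
(0.012, 0.1) 2851 minAreaRect ((565.9744262695312, -226.4908447265625), (129.36964416503906, 55.45848083496094), 14.244719505310059)
```

View pics/w2.png

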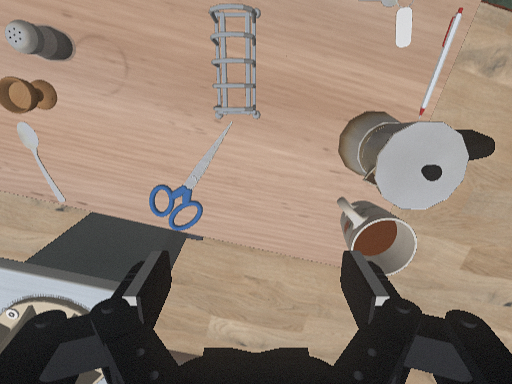

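The wrist picture shows the whole rack at about (235,60). Its centre is about (0.566,-0.225) with a yaw of 0.247. Now to the right slice.

Run:
```python
from h import *
from workcell import env
plan(env.get_state(),(.540,.2595,.24),tool(-.015,.21))
```

```text
shift cm [ 7.8  53.96 -6.78] rot [ 0.024 -0.21  -0.261] min rows 8.86
```

carry_out(
  moves=[
    {"tx":0.8,"ty":5,"tz":0,"wx":0.003,"wy":-0.021,"wz":-0.026,"claw":-1},
    {"tx":0.8,"ty":5,"tz":0,"wx":0.003,"wy":-0.021,"wz":-0.026,"claw":-1},
    {"tx":0.8,"ty":5,"tz":0,"wx":0.003,"wy":-0.021,"wz":-0.026,"claw":-1},
    {"tx":0.8,"ty":5,"tz":0,"wx":0.003,"wy":-0.021,"wz":-0.026,"claw":-1},
    {"tx":0.8,"ty":5,"tz":0,"wx":0.003,"wy":-0.021,"wz":-0.026,"claw":-1},
    {"tx":0.8,"ty":5,"tz":0,"wx":0.003,"wy":-0.021,"wz":-0.026,"claw":-1},
    {"tx":0.8,"ty":5,"tz":0,"wx":0.003,"wy":-0.021,"wz":-0.026,"claw":-1},
    {"tx":0.8,"ty":5,"tz":0,"wx":0.003,"wy":-0.021,"wz":-0.026,"claw":-1},
  ],
)

```text
clock: 2.2
tcp_pos: [0.5273, 0.1104, 0.3081]
orientation: [-0.005, 0.996, 0.027, 0.085]
wrist_force: [-0.1, -0.7, 0.6]
finger_gap: 0.0855
grip_force: 0.0
```

carry_out(
  moves=[
    {"tx":0.8,"ty":5,"tz":0,"wx":0,"wy":-0.021,"wz":-0.026,"claw":-1},
    {"tx":0.6,"ty":5,"tz":0,"wx":0,"wy":-0.021,"wz":-0.026,"claw":-1},
    {"tx":0,"ty":4,"tz":-3,"wx":0,"wy":0,"wz":0,"claw":-1},
    {"tx":0,"ty":0,"tz":-3.8,"wx":0,"wy":0,"wz":0,"claw":-1},
    {"tx":0,"ty":0,"tz":0,"wx":0,"wy":0,"wz":0,"claw":-1},
    {"tx":0,"ty":0,"tz":0,"wx":0,"wy":0,"wz":0,"claw":-1},
  ],
)

```text
clock: 2.95
tcp_pos: [0.5501, 0.1637, 0.2414]
orientation: [-0.03, 0.992, 0.065, 0.104]
wrist_force: [0.3, 0.0, 0.3]
finger_gap: 0.0853
grip_force: 0.0
```

Run:
```python
from h import *
from workcell import env
plan(env.get_state(),(.540,.2595,.087),tool(-.015,.21))
c=wrist(); P=cloud(c); m=toastmask(c)&((P[...,2]>.03)*255).astype(np.uint8)
nn,lab,st,ce=cv2.connectedComponentsWithStats(m)
for i in range(1,nn):
    if st[i,4]<300: continue
    q=P[(lab==i)&(c['z_map']>0)]; print(st[i],q.mean(0).round(4),np.percentile(q,[1,99],axis=0).round(3).tolist())
cv2.imwrite('pics/w3.png',c['image'])
```

```text
shift cm [ -1.01   9.58 -15.44] rot [-0.046 -0.001 -0.151] min rows 2.94
[  13  177  109   50 2244] [0.5327 0.3563 0.1205] [[0.496, 0.327, 0.058], [0.553, 0.39, 0.144]]
[ 122  194   83   46 2184] [0.5314 0.2572 0.1198] [[0.496, 0.226, 0.057], [0.552, 0.289, 0.144]]
```

View pics/w3.png

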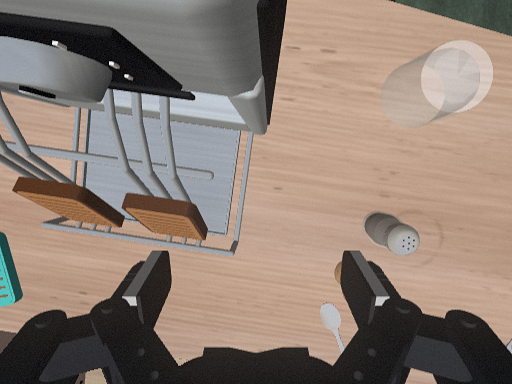

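The wrist picture shows both slices at about (70,200) and (165,215). The arm is short in y because part of the last move was rate-limited. Correcting that.

carry_out(
  moves=[
    {"tx":-0.3,"ty":3.2,"tz":0,"wx":-0.015,"wy":0,"wz":-0.05,"claw":-1},
    {"tx":-0.4,"ty":3.1,"tz":0,"wx":-0.015,"wy":0,"wz":-0.05,"claw":-1},
    {"tx":-0.3,"ty":3.1,"tz":0,"wx":-0.016,"wy":0,"wz":-0.05,"claw":-1},
    {"tx":0,"ty":0,"tz":-4,"wx":0,"wy":0,"wz":0,"claw":-1},
    {"tx":0,"ty":0,"tz":0,"wx":0,"wy":0,"wz":0,"claw":-1},
    {"tx":0,"ty":0,"tz":0,"wx":0,"wy":0,"wz":0,"claw":-1},
  ],
)

```text
clock: 3.75
tcp_pos: [0.5513, 0.1648, 0.2011]
orientation: [-0.029, 0.992, 0.066, 0.101]
wrist_force: [-0.2, -0.1, 1.0]
finger_gap: 0.0854
grip_force: 0.0
```

Run:
```python
from h import *
from workcell import env
print(pose(env.get_state())[0]);plan(env.get_state(),(.540,.258,.087),tool(-.015,.21))
```

```text
[0.55131317 0.16479836 0.20110381]
shift cm [ -1.13   9.32 -11.41] rot [-0.044 -0.007 -0.152] min rows 2.38
```

Run:
```python
from h import *
from workcell import env
s=env.get_state();print(np.round(s['joint_pos'],3), np.round(s['tau'],1))
```

```text
[ 0.127  0.156 -0.256  0.953  0.046  3.141] [  0.  -39.2  29.9  -1.9   0.1   0. ]
```

Joint 6 sits at its limit, so I back off and take the half-turned grasp, which the gripper allows.

carry_out(
  moves=[
    {"tx":-2,"ty":-4,"tz":3,"wx":-0.036,"wy":-0.005,"wz":0.17,"claw":-1},
    {"tx":-2,"ty":-3,"tz":2,"wx":-0.036,"wy":-0.005,"wz":0.17,"claw":-1},
    {"tx":0,"ty":0,"tz":0,"wx":-0.036,"wy":-0.005,"wz":0.17,"claw":-1},
    {"tx":0,"ty":0,"tz":0,"wx":-0.036,"wy":-0.005,"wz":0.17,"claw":-1},
    {"tx":0,"ty":0,"tz":0,"wx":-0.036,"wy":-0.005,"wz":0.17,"claw":-1},
    {"tx":0,"ty":0,"tz":0,"wx":-0.036,"wy":-0.005,"wz":0.17,"claw":-1},
    {"tx":0,"ty":0,"tz":0,"wx":-0.036,"wy":-0.005,"wz":0.17,"claw":-1},
    {"tx":0,"ty":0,"tz":0,"wx":-0.036,"wy":-0.005,"wz":0.17,"claw":-1},
  ],
)

```text
clock: 4.75
tcp_pos: [0.512, 0.0947, 0.2524]
orientation: [0.049, 0.721, 0.688, 0.069]
wrist_force: [-0.4, 0.1, 0.7]
finger_gap: 0.0855
grip_force: 0.0
```

carry_out(
  moves=[
    {"tx":0,"ty":0,"tz":0,"wx":-0.036,"wy":-0.005,"wz":0.17,"claw":-1},
    {"tx":0,"ty":0,"tz":0,"wx":-0.036,"wy":-0.005,"wz":0.17,"claw":-1},
    {"tx":0,"ty":0,"tz":0,"wx":-0.036,"wy":-0.005,"wz":0.17,"claw":-1},
    {"tx":0,"ty":0,"tz":0,"wx":-0.036,"wy":-0.005,"wz":0.17,"claw":-1},
    {"tx":0,"ty":0,"tz":0,"wx":-0.036,"wy":-0.005,"wz":0.17,"claw":-1},
    {"tx":0,"ty":0,"tz":0,"wx":-0.036,"wy":-0.005,"wz":0.17,"claw":-1},
    {"tx":0,"ty":0,"tz":0,"wx":-0.036,"wy":-0.005,"wz":0.17,"claw":-1},
    {"tx":0,"ty":0,"tz":0,"wx":-0.036,"wy":-0.005,"wz":0.17,"claw":-1},
  ],
)

```text
clock: 5.75
tcp_pos: [0.512, 0.0948, 0.2524]
orientation: [0.104, 0.115, 0.988, 0.005]
wrist_force: [0.2, -0.2, -0.3]
finger_gap: 0.0856
grip_force: 0.0
```

```bash
sed -i "s/Ro.from_quat(\[1,0,0,0\])/Ro.from_quat([0,1,0,0])/" h.py
python3 - <<'E'
from h import *
from workcell import env
s=env.get_state()
print(pose(s)[0],s['joint_pos'].round(2),s['clock']);plan(s,(.540,.258,.22),tool(-.015,.21))
E
```

```text
[0.51196532 0.0947919  0.2524008 ] [ 0.04  0.03 -0.27  1.06 -0.02  0.27] 5.75
shift cm [ 2.8  16.32 -3.24] rot [-0.033 -0.     0.213] min rows 2.72
```

carry_out(
  moves=[
    {"tx":0.7,"ty":4.1,"tz":-0.8,"wx":-0.008,"wy":0,"wz":0.053,"claw":-1},
    {"tx":0.7,"ty":4.1,"tz":-0.8,"wx":-0.008,"wy":0,"wz":0.053,"claw":-1},
    {"tx":0.7,"ty":4.1,"tz":-0.8,"wx":-0.008,"wy":0,"wz":0.053,"claw":-1},
    {"tx":0.7,"ty":4.0,"tz":-0.8,"wx":-0.008,"wy":0,"wz":0.053,"claw":-1},
    {"tx":0,"ty":0,"tz":0,"wx":0,"wy":0,"wz":0,"claw":-1},
    {"tx":0,"ty":0,"tz":0,"wx":0,"wy":0,"wz":0,"claw":-1},
  ],
)

```text
clock: 6.5
tcp_pos: [0.5393, 0.2577, 0.2194]
orientation: [0.104, 0.011, 0.995, -0.0]
wrist_force: [-0.3, 0.2, -0.7]
finger_gap: 0.0853
grip_force: 0.0
```

Run:
```python
from h import *
from workcell import env
s=env.get_state()
print(pose(s)[0],s['joint_pos'].round(2),s['clock']);plan(s,(.540,.258,.087),tool(-.015,.21))
```

```text
[0.53932847 0.25767637 0.21938432] [ 0.35  0.21 -0.15  1.02 -0.07  0.36] 6.5
shift cm [  0.07   0.03 -13.24] rot [-0.002 -0.002  0.006] min rows 2.14
```

carry_out(
  moves=[
    {"tx":0,"ty":0,"tz":-3,"wx":0,"wy":0,"wz":0,"claw":-1},
    {"tx":0,"ty":0,"tz":-3,"wx":0,"wy":0,"wz":0,"claw":-1},
    {"tx":0,"ty":0,"tz":-3,"wx":0,"wy":0,"wz":0,"claw":-1},
    {"tx":0,"ty":0,"tz":-2.2,"wx":0,"wy":0,"wz":0,"claw":-1},
    {"tx":0,"ty":0,"tz":-2,"wx":0,"wy":0,"wz":0,"claw":-1},
    {"tx":0,"ty":0,"tz":0,"wx":0,"wy":0,"wz":0,"claw":-1},
    {"tx":0,"ty":0,"tz":0,"wx":0,"wy":0,"wz":0,"claw":-1},
  ],
)

```text
clock: 7.38
tcp_pos: [0.5399, 0.2572, 0.0877]
orientation: [0.104, 0.011, 0.995, -0.0]
wrist_force: [-0.1, 0.0, 0.1]
finger_gap: 0.0858
grip_force: 0.0
```

carry_out(
  newtons=30,
  moves=[
    {"tx":0,"ty":0,"tz":0,"wx":0,"wy":0,"wz":0,"claw":-0.4},
    {"tx":0,"ty":0,"tz":0,"wx":0,"wy":0,"wz":0,"claw":0},
    {"tx":0,"ty":0,"tz":0,"wx":0,"wy":0,"wz":0,"claw":1},
    {"tx":0,"ty":0,"tz":0,"wx":0,"wy":0,"wz":0,"claw":1},
    {"tx":0,"ty":0,"tz":0,"wx":0,"wy":0,"wz":0,"claw":1},
  ],
)

```text
clock: 8.0
tcp_pos: [0.5398, 0.2578, 0.0878]
orientation: [0.104, 0.011, 0.994, -0.0]
wrist_force: [-2.7, -2.6, 6.3]
finger_gap: 0.0657
grip_force: 32.2
```

carry_out(
  moves=[
    {"tx":-0.3,"ty":0,"tz":1,"wx":0,"wy":0,"wz":0,"claw":1},
    {"tx":-0.5,"ty":0,"tz":2,"wx":0,"wy":0,"wz":0,"claw":1},
    {"tx":-1,"ty":0,"tz":4,"wx":0,"wy":0,"wz":0,"claw":1},
    {"tx":-1,"ty":0,"tz":4,"wx":0,"wy":0,"wz":0,"claw":1},
    {"tx":-1,"ty":0,"tz":4,"wx":0,"wy":0,"wz":0,"claw":1},
    {"tx":-1,"ty":0,"tz":4,"wx":0,"wy":0,"wz":0,"claw":1},
    {"tx":0,"ty":0,"tz":0,"wx":0,"wy":0,"wz":0,"claw":1},
    {"tx":0,"ty":0,"tz":0,"wx":0,"wy":0,"wz":0,"claw":1},
  ],
)

```text
clock: 9.0
tcp_pos: [0.4906, 0.2577, 0.2759]
orientation: [0.103, 0.011, 0.995, -0.0]
wrist_force: [-0.1, 0.4, -1.3]
finger_gap: 0.0656
grip_force: 33.4
```

Run:
```python
from h import *
from workcell import env, read_camera
s=env.get_state(); p,R=pose(s)
# slice position in tool frame, from both fixed views
for n in ['scene','top']:
    c=read_camera(n); P=cloud(c)
    k=toastmask(c)&((P[...,2]>.15)&(P[...,2]<.4)&(abs(P[...,1]-p[1])<.08)&(abs(P[...,0]-p[0])<.1)).astype(np.uint8)*255
    nn,lab,st,ce=cv2.connectedComponentsWithStats(k); i=1+st[1:,4].argmax()
    q=P[lab==i]; V=np.linalg.svd(q-q.mean(0),full_matrices=False)[2]; V*=np.sign(V[:,2:3])
    print(n,st[i],q.mean(0).round(4),V.round(3).tolist(),[np.ptp(np.percentile(q@v,[1,99])).round(3) for v in V])
    a=(q-p)@R.as_matrix(); print('tool frame mean',a.mean(0).round(4),'axis x',R.inv().apply(V[0]).round(3))
    cv2.imwrite(f'pics/{n}2.png',c['image'])
print(p,s['clock'])
plan(s,(.56,-.22,.30),tool(.246,.21+.489))
```

```text
scene [ 199  116   36   54 1334] [0.4666 0.2586 0.284 ] [[0.458, -0.126, 0.88], [0.049, 0.992, 0.117], [-0.888, -0.01, 0.46]] [np.float64(0.099), np.float64(0.066), np.float64(0.007)]
tool frame mean [ 0.0218  0.0004 -0.0128] axis x [-0.631 -0.115 -0.767]Traceback (most recent call last):
  File "<stdin>", line 8, in <module>
ValueError: attempt to get argmax of an empty sequence
```

Run:
```python
from h import *
from workcell import env
s=env.get_state(); plan(s,(.55,-.22,.30),tool(.246,.21+.489))
i=cv2.imread('pics/scene2.png'); cv2.imwrite('pics/s2c.png',cv2.resize(i[90:190,160:280],None,fx=5,fy=5,interpolation=cv2.INTER_CUBIC))
```

```text
shift cm [  5.98 -47.74   2.54] rot [ 0.055 -0.493  0.262] min rows 7.77
```

View pics/s2c.png

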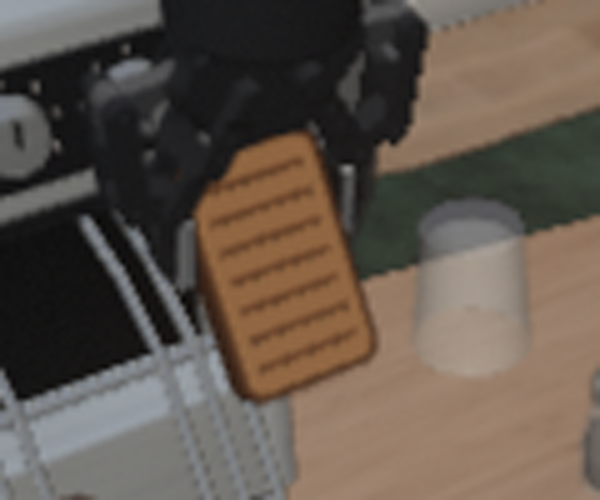

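The picture shows the slice held squarely by its long sides near its upper end. Carrying it over the rack.

carry_out(
  moves=[
    {"tx":0.2,"ty":-2,"tz":0.5,"wx":0.003,"wy":-0.031,"wz":0.016,"claw":1},
    {"tx":0.4,"ty":-3,"tz":0.5,"wx":0.003,"wy":-0.031,"wz":0.016,"claw":1},
    {"tx":0.4,"ty":-3,"tz":0.5,"wx":0.003,"wy":-0.031,"wz":0.016,"claw":1},
    {"tx":0.4,"ty":-3,"tz":0.5,"wx":0.003,"wy":-0.031,"wz":0.016,"claw":1},
    {"tx":0.4,"ty":-3,"tz":0.5,"wx":0.003,"wy":-0.031,"wz":0.016,"claw":1},
    {"tx":0.4,"ty":-3,"tz":0,"wx":0.003,"wy":-0.031,"wz":0.016,"claw":1},
    {"tx":0.4,"ty":-3,"tz":0,"wx":0.003,"wy":-0.031,"wz":0.016,"claw":1},
    {"tx":0.4,"ty":-3,"tz":0,"wx":0.003,"wy":-0.031,"wz":0.016,"claw":1},
  ],
)

```text
clock: 10.1
tcp_pos: [0.5203, 0.0267, 0.2994]
orientation: [0.224, -0.052, 0.973, 0.02]
wrist_force: [-0.4, -0.5, -0.4]
finger_gap: 0.0657
grip_force: 33.4
```

carry_out(
  moves=[
    {"tx":0.4,"ty":-3,"tz":0,"wx":0.004,"wy":-0.031,"wz":0.017,"claw":1},
    {"tx":0.4,"ty":-3,"tz":0,"wx":0.004,"wy":-0.031,"wz":0.017,"claw":1},
    {"tx":0.4,"ty":-3,"tz":0,"wx":0.004,"wy":-0.031,"wz":0.017,"claw":1},
    {"tx":0.4,"ty":-3,"tz":0,"wx":0.004,"wy":-0.031,"wz":0.017,"claw":1},
    {"tx":0.4,"ty":-3,"tz":0,"wx":0.004,"wy":-0.031,"wz":0.017,"claw":1},
    {"tx":0.4,"ty":-3,"tz":0,"wx":0.004,"wy":-0.031,"wz":0.017,"claw":1},
    {"tx":0.4,"ty":-3,"tz":0,"wx":0.004,"wy":-0.031,"wz":0.017,"claw":1},
    {"tx":0.2,"ty":-1.5,"tz":0,"wx":0.004,"wy":-0.028,"wz":0.017,"claw":1},
  ],
)

```text
clock: 11.1
tcp_pos: [0.5505, -0.1988, 0.2992]
orientation: [0.34, -0.115, 0.932, 0.045]
wrist_force: [-0.1, -0.2, 1.0]
finger_gap: 0.0657
grip_force: 33.4
```

carry_out(
  moves=[
    {"tx":0,"ty":0,"tz":0,"wx":0,"wy":0,"wz":0,"claw":1},
    {"tx":0,"ty":0,"tz":0,"wx":0,"wy":0,"wz":0,"claw":1},
  ],
)

```text
clock: 11.35
tcp_pos: [0.5505, -0.1967, 0.3001]
orientation: [0.34, -0.115, 0.932, 0.044]
wrist_force: [0.3, 0.5, -0.8]
finger_gap: 0.0658
grip_force: 33.4
```

```bash
cat >> h.py <<'E'
def held(zmin=.15):
    from workcell import env, read_camera
    s=env.get_state(); p,R=pose(s); c=read_camera('scene'); P=cloud(c)
    k=toastmask(c)&((P[...,2]>zmin)&(P[...,2]<.42)&(abs(P[...,1]-p[1])<.1)&(abs(P[...,0]-p[0])<.15)).astype(np.uint8)*255
    nn,lab,st,ce=cv2.connectedComponentsWithStats(k); print('n',nn)
    if nn>1:
        i=1+st[1:,4].argmax(); q=P[lab==i]; V=np.linalg.svd(q-q.mean(0),full_matrices=False)[2]; V*=np.sign(V[:,2:3])
        print(st[i],q.mean(0).round(4),V.round(3).tolist(),[np.ptp(np.percentile(q@v,[1,99])).round(3) for v in V])
        print('lo/hi',np.percentile(q,[1,99],axis=0).round(4).tolist(),'tool frame',((q-p)@R.as_matrix()).mean(0).round(4))
    return c
E
python3 - <<'E'
from h import *
from workcell import env
s=env.get_state(); p,R=pose(s); print(p,s['joint_pos'].round(2),s['clock'])
plan(s,(.55,-.22,.30),tool(.246,.21+.489))
cv2.imwrite('pics/s3.png',held()['image'])
# predicted slice in world
for off in [(-.015,0,.0087),(-.018,0,.005)]:
    R1=tool(-.015,.21); print('slice centre', (p+ (R*R1.inv()).apply(off)).round(4), 'x axis',(R*R1.inv()).apply([.469,-.007,.883]).round(3),'z axis',(R*R1.inv()).apply([-.883,.013,.469]).round(3))
E
```

```text
[ 0.55051954 -0.1967318   0.30011175] [-0.78 -0.05 -0.41  0.8   0.59 -0.9 ] 11.35
shift cm [-0.05 -2.33 -0.01] rot [-0.005  0.    -0.002] min rows 0.38
n 3
[339  67  17  28 253] [ 0.5248 -0.192   0.281 ] [[0.17, -0.941, 0.293], [-0.075, 0.284, 0.956], [0.983, 0.185, 0.023]] [np.float64(0.066), np.float64(0.064), np.float64(0.012)]
lo/hi [[0.5174, -0.2263, 0.2506], [0.5327, -0.1676, 0.3121]] tool frame [ 0.0306  0.0108 -0.0007]
slice centre [ 0.5338 -0.2012  0.3007] x axis [-0.001 -0.005  1.   ] z axis [-0.969 -0.245 -0.002]
slice centre [ 0.5329 -0.2014  0.296 ] x axis [-0.001 -0.005  1.   ] z axis [-0.969 -0.245 -0.002]
```

carry_out(
  moves=[
    {"tx":1.5,"ty":-0.7,"tz":0,"wx":-0.005,"wy":0,"wz":-0.002,"claw":1},
    {"tx":1.5,"ty":-0.7,"tz":0,"wx":0,"wy":0,"wz":0,"claw":1},
    {"tx":1.5,"ty":-0.6,"tz":-2,"wx":0,"wy":0,"wz":0,"claw":1},
    {"tx":0,"ty":0,"tz":-4,"wx":0,"wy":0,"wz":0,"claw":1},
    {"tx":0,"ty":0,"tz":-4,"wx":0,"wy":0,"wz":0,"claw":1},
    {"tx":0,"ty":0,"tz":-3,"wx":0,"wy":0,"wz":0,"claw":1},
    {"tx":0,"ty":0,"tz":0,"wx":0,"wy":0,"wz":0,"claw":1},
    {"tx":0,"ty":0,"tz":0,"wx":0,"wy":0,"wz":0,"claw":1},
  ],
)

```text
clock: 12.4
tcp_pos: [0.5972, -0.2179, 0.1726]
orientation: [0.341, -0.116, 0.932, 0.041]
wrist_force: [0.3, -1.4, -0.2]
finger_gap: 0.0653
grip_force: 33.4
```

Run:
```python
from h import *
from workcell import env, read_camera
s=env.get_state(); print(s['joint_pos'].round(2)); plan(s,(.5958,-.2168,.165),tool(.246,.699))
a=wrist(); np.savez('w4.npz',**a); b=read_camera('scene'); np.savez('s4.npz',**b)
i=cv2.resize(b['image'][60:180,280:400],None,fx=3,fy=3,interpolation=cv2.INTER_CUBIC)
w=cv2.resize(a['image'],(440,360)) if 0 else cv2.resize(a['image'],(438,329)); w=cv2.copyMakeBorder(w,0,31,0,0,cv2.BORDER_CONSTANT)
cv2.imwrite('pics/p4.png',np.hstack([i,w]))
```

```text
[-0.74  0.13 -0.56  0.44  0.57 -0.86]
shift cm [-0.14  0.11 -0.76] rot [ 0.003  0.004 -0.001] min rows 0.13
```

View pics/p4.png

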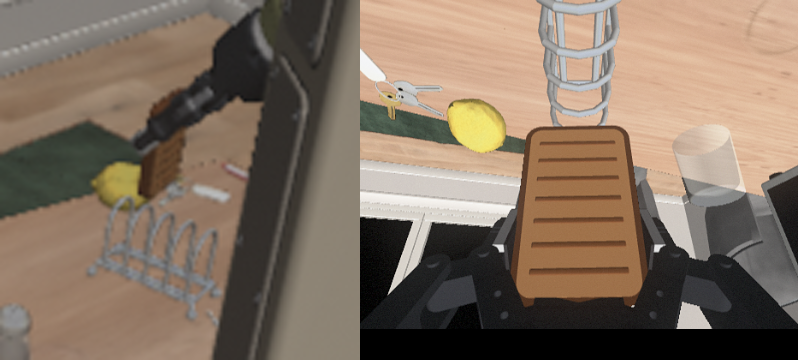

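The wrist view shows the slice square above the rack, its lower edge at about (580,128), with four hoops visible beyond. I compare slice and hoops within that one view.

```bash
cat >> h.py <<'E'
C=np.array([.566,-.2245]); YAW=.246
def rk(q): # world -> rack frame
    r=q-np.r_[C,0]; return Ro.from_euler('z',-YAW).apply(r)
def relcheck(c):
    P=cloud(c); z=c['z_map']; m=cv2.erode(toastmask(c),np.ones((3,3)))>0
    nn,lab,st,ce=cv2.connectedComponentsWithStats((m&(z<.3)).astype(np.uint8)); i=1+st[1:,4].argmax()
    q=rk(P[lab==i]); o=np.median(q,0); q=q[abs(q[:,0]-o[0])<.02]
    V=np.linalg.svd(q-q.mean(0),full_matrices=False)[2]; n=V[2]*np.sign(V[2,0])
    print('toast lo/hi',np.percentile(q,[1,50,99],axis=0).round(4).tolist(),'normal',n.round(3))
    zc=np.percentile(q[:,2],[1,99]).mean(); print('face x at mid',(q.mean(0)[0]-(zc-q.mean(0)[2])*n[2]/n[0]).round(4))
    r=rk(P.reshape(-1,3)); k=(z.ravel()>0)&(abs(r[:,0])<.075)&(abs(r[:,1])<.036)&(r[:,2]>.03)&(r[:,2]<.1)&~cv2.dilate(toastmask(c),np.ones((9,9))).ravel().astype(bool)
    r=r[k]
    for x in (-.052,-.026,0,.026,.052):
        g=r[abs(r[:,0]-x)<.009]
        if len(g)>8: print('hoop',x,len(g),'x',np.median(g[:,0]).round(4),'slope dx/dy',np.polyfit(g[:,1],g[:,0],1)[0].round(3),'y',np.percentile(g[:,1],[1,99]).round(4),'zmax',g[:,2].max().round(4))
E
python3 - <<'E'
from h import *
relcheck(np.load('w4.npz'))
E
```

```text
toast lo/hi [[0.0055, -0.0323, 0.1229], [0.0071, -0.0007, 0.1834], [0.0087, 0.0303, 0.2194]] normal [1.    0.013 0.002]
face x at mid 0.0071
hoop -0.052 1072 x -0.053 slope dx/dy -0.004 y [-0.0219  0.019 ] zmax 0.0957
hoop -0.026 1632 x -0.0279 slope dx/dy -0.005 y [-0.0272  0.0246] zmax 0.095
hoop 0 1259 x -0.002 slope dx/dy -0.004 y [-0.027   0.0247] zmax 0.0955
hoop 0.026 1022 x 0.024 slope dx/dy -0.004 y [-0.0268  0.025 ] zmax 0.0945
hoop 0.052 377 x 0.0498 slope dx/dy -0.003 y [-0.027  0.025] zmax 0.0813
```

carry_out(
  moves=[
    {"tx":-0.1,"ty":0,"tz":-1,"wx":0,"wy":0,"wz":0,"claw":1},
    {"tx":0,"ty":0,"tz":-1.5,"wx":0,"wy":0,"wz":0,"claw":1},
    {"tx":0,"ty":0,"tz":-1.5,"wx":0,"wy":0,"wz":0,"claw":1},
    {"tx":0,"ty":0,"tz":-1.5,"wx":0,"wy":0,"wz":0,"claw":1},
    {"tx":0,"ty":0,"tz":0,"wx":0,"wy":0,"wz":0,"claw":1},
    {"tx":0,"ty":0,"tz":0,"wx":0,"wy":0,"wz":0,"claw":1},
  ],
)

```text
clock: 13.25
tcp_pos: [0.5952, -0.2176, 0.1168]
orientation: [0.341, -0.116, 0.932, 0.041]
wrist_force: [0.6, -0.2, -0.8]
finger_gap: 0.0655
grip_force: 33.4
```

Run:
```python
from h import *
from workcell import env
s=env.get_state(); print(pose(s)[0],s['wrist_force'].round(1)); relcheck(wrist())
```

```text
[ 0.59523473 -0.21760194  0.11681415] [ 0.6 -0.2 -0.8]
toast lo/hi [[0.0036, -0.0319, 0.0783], [0.0052, -0.0002, 0.1328], [0.0069, 0.0311, 0.1639]] normal [1.    0.013 0.001]
face x at mid 0.0052
hoop -0.052 3745 x -0.0538 slope dx/dy -0.004 y [-0.0272  0.0244] zmax 0.0954
hoop -0.026 2152 x -0.028 slope dx/dy -0.004 y [-0.0272  0.0246] zmax 0.0942
hoop 0 583 x -0.002 slope dx/dy -0.004 y [-0.0274  0.025 ] zmax 0.0938
hoop 0.026 77 x 0.0238 slope dx/dy -0.007 y [-0.0268  0.0242] zmax 0.0367
```

carry_out(
  moves=[
    {"tx":0.05,"ty":0,"tz":-1,"wx":0,"wy":0,"wz":0,"claw":1},
    {"tx":0,"ty":0,"tz":-1.2,"wx":0,"wy":0,"wz":0,"claw":1},
    {"tx":0,"ty":0,"tz":-1,"wx":0,"wy":0,"wz":0,"claw":1},
    {"tx":0,"ty":0,"tz":-0.5,"wx":0,"wy":0,"wz":0,"claw":1},
    {"tx":0,"ty":0,"tz":-0.2,"wx":0,"wy":0,"wz":0,"claw":1},
    {"tx":0,"ty":0,"tz":0,"wx":0,"wy":0,"wz":0,"claw":1},
  ],
)

```text
clock: 14.05
tcp_pos: [0.5955, -0.2173, 0.0771]
orientation: [0.341, -0.116, 0.932, 0.041]
wrist_force: [-0.0, -0.3, -0.5]
finger_gap: 0.0652
grip_force: 33.4
```

carry_out(
  moves=[
    {"tx":0,"ty":0,"tz":-0.1,"wx":0,"wy":0,"wz":0,"claw":1},
    {"tx":0,"ty":0,"tz":0,"wx":0,"wy":0,"wz":0,"claw":1},
  ],
)

```text
clock: 14.3
tcp_pos: [0.5956, -0.2174, 0.0764]
orientation: [0.341, -0.116, 0.932, 0.041]
wrist_force: [0.3, 0.6, -0.7]
finger_gap: 0.0659
grip_force: 33.4
```

carry_out(
  moves=[
    {"tx":0,"ty":0,"tz":-0.1,"wx":0,"wy":0,"wz":0,"claw":1},
    {"tx":0,"ty":0,"tz":0,"wx":0,"wy":0,"wz":0,"claw":1},
  ],
)

```text
clock: 14.55
tcp_pos: [0.5956, -0.2174, 0.0754]
orientation: [0.341, -0.116, 0.932, 0.041]
wrist_force: [0.0, 0.3, 1.1]
finger_gap: 0.0654
grip_force: 33.5
```

carry_out(
  moves=[
    {"tx":0,"ty":0,"tz":-0.1,"wx":0,"wy":0,"wz":0,"claw":1},
    {"tx":0,"ty":0,"tz":0,"wx":0,"wy":0,"wz":0,"claw":1},
  ],
)

```text
clock: 14.8
tcp_pos: [0.596, -0.2174, 0.0752]
orientation: [0.342, -0.116, 0.932, 0.041]
wrist_force: [-1.5, 0.7, 5.6]
finger_gap: 0.0655
grip_force: 33.6
```

Run:
```python
from h import *
from workcell import env
s=env.get_state(); print(pose(s)[0],s['wrist_force'].round(1)); relcheck(wrist())
```

```text
[ 0.59603163 -0.21741221  0.07518799] [-1.5  0.7  5.6]
toast lo/hi [[0.0043, -0.0316, 0.0747], [0.006, 0.0002, 0.1058], [0.0077, 0.0312, 0.123]] normal [ 1.     0.015 -0.003]
face x at mid 0.006
hoop -0.052 5533 x -0.0538 slope dx/dy -0.004 y [-0.0272  0.0244] zmax 0.0944
hoop -0.026 2542 x -0.0279 slope dx/dy -0.003 y [-0.0272  0.0246] zmax 0.0939
hoop 0 1029 x -0.002 slope dx/dy -0.001 y [-0.0358  0.0359] zmax 0.1
```

carry_out(
  moves=[
    {"tx":0,"ty":0,"tz":0.05,"wx":0,"wy":0,"wz":0,"claw":0},
    {"tx":0,"ty":0,"tz":0,"wx":0,"wy":0,"wz":0,"claw":-0.6},
    {"tx":0,"ty":0,"tz":0,"wx":0,"wy":0,"wz":0,"claw":-1},
    {"tx":0,"ty":0,"tz":0,"wx":0,"wy":0,"wz":0,"claw":-1},
    {"tx":0,"ty":0,"tz":0,"wx":0,"wy":0,"wz":0,"claw":-1},
    {"tx":0,"ty":0,"tz":0,"wx":0,"wy":0,"wz":0,"claw":-1},
  ],
)

```text
clock: 15.6
tcp_pos: [0.5954, -0.2173, 0.0746]
orientation: [0.341, -0.116, 0.932, 0.041]
wrist_force: [-1.3, -0.2, 0.6]
finger_gap: 0.0854
grip_force: 0.0
```

carry_out(
  moves=[
    {"tx":0,"ty":0,"tz":1,"wx":0,"wy":0,"wz":0,"claw":-1},
    {"tx":0,"ty":0,"tz":3,"wx":0,"wy":0,"wz":0,"claw":-1},
    {"tx":0,"ty":0,"tz":4,"wx":0,"wy":0,"wz":0,"claw":-1},
    {"tx":0,"ty":0,"tz":4,"wx":0,"wy":0,"wz":0,"claw":-1},
    {"tx":-1,"ty":0,"tz":4,"wx":0,"wy":0,"wz":0,"claw":-1},
    {"tx":-1,"ty":0,"tz":4,"wx":0,"wy":0,"wz":0,"claw":-1},
    {"tx":-1,"ty":0,"tz":2,"wx":0,"wy":0,"wz":0,"claw":-1},
    {"tx":0,"ty":0,"tz":0,"wx":0,"wy":0,"wz":0,"claw":-1},
  ],
)

```text
clock: 16.6
tcp_pos: [0.5659, -0.2181, 0.2977]
orientation: [0.342, -0.116, 0.932, 0.039]
wrist_force: [0.1, -0.1, -1.1]
finger_gap: 0.0856
grip_force: 0.0
```

Run:
```python
from h import *
from workcell import env
s=env.get_state(); print(pose(s)[0],s['clock'],s['joint_pos'].round(2)); relcheck(wrist())
plan(s,(.540,.359,.30),tool(-.015,.21))
```

```text
[ 0.56586218 -0.21806599  0.29774382] 16.6 [-0.78 -0.01 -0.38  0.78  0.58 -0.91]
toast lo/hi [[0.0041, -0.0322, 0.0467], [0.0054, -0.001, 0.1126], [0.0172, 0.03, 0.126]] normal [ 0.996 -0.006 -0.092]
face x at mid 0.005
hoop 0.052 95 x 0.051 slope dx/dy -0.016 y [-0.0151  0.0133] zmax 0.0946
shift cm [-2.59 57.71  0.23] rot [-0.051  0.492 -0.257] min rows 9.32
```

The first slice stands in its slot with its top at 126 mm. Now the left slice.

carry_out(
  moves=[
    {"tx":-0.6,"ty":3,"tz":0,"wx":-0.003,"wy":0.026,"wz":-0.0135,"claw":-1},
    {"tx":-0.6,"ty":3,"tz":0,"wx":-0.003,"wy":0.026,"wz":-0.0135,"claw":-1},
    {"tx":-0.6,"ty":3,"tz":0,"wx":-0.003,"wy":0.026,"wz":-0.0135,"claw":-1},
    {"tx":-0.6,"ty":3,"tz":0,"wx":-0.003,"wy":0.026,"wz":-0.0135,"claw":-1},
    {"tx":-0.6,"ty":3,"tz":0,"wx":-0.003,"wy":0.026,"wz":-0.0135,"claw":-1},
    {"tx":-0.6,"ty":3,"tz":0,"wx":-0.003,"wy":0.026,"wz":-0.0135,"claw":-1},
    {"tx":0,"ty":3,"tz":0,"wx":-0.003,"wy":0.026,"wz":-0.0135,"claw":-1},
    {"tx":0,"ty":3,"tz":0,"wx":-0.003,"wy":0.026,"wz":-0.0135,"claw":-1},
  ],
)

```text
clock: 17.65
tcp_pos: [0.5287, 0.024, 0.2928]
orientation: [0.241, -0.064, 0.968, 0.023]
wrist_force: [0.6, -1.3, -0.1]
finger_gap: 0.0855
grip_force: 0.0
```

carry_out(
  moves=[
    {"tx":0,"ty":3,"tz":0,"wx":-0.003,"wy":0.026,"wz":-0.0135,"claw":-1},
    {"tx":0,"ty":3,"tz":0,"wx":-0.003,"wy":0.026,"wz":-0.0135,"claw":-1},
    {"tx":0,"ty":3,"tz":0,"wx":-0.003,"wy":0.026,"wz":-0.0135,"claw":-1},
    {"tx":0,"ty":3,"tz":0,"wx":-0.003,"wy":0.026,"wz":-0.0135,"claw":-1},
    {"tx":0,"ty":3,"tz":0,"wx":-0.003,"wy":0.026,"wz":-0.0135,"claw":-1},
    {"tx":0,"ty":3,"tz":0,"wx":-0.003,"wy":0.026,"wz":-0.0135,"claw":-1},
    {"tx":0,"ty":3,"tz":0,"wx":-0.003,"wy":0.026,"wz":-0.0135,"claw":-1},
    {"tx":0,"ty":3,"tz":0,"wx":-0.003,"wy":0.026,"wz":-0.0135,"claw":-1},
  ],
)

```text
clock: 18.65
tcp_pos: [0.5288, 0.2639, 0.2925]
orientation: [0.139, -0.012, 0.99, 0.005]
wrist_force: [0.6, -0.4, 1.1]
finger_gap: 0.0854
grip_force: 0.0
```

carry_out(
  moves=[
    {"tx":0,"ty":3,"tz":0,"wx":-0.003,"wy":0.026,"wz":-0.0135,"claw":-1},
    {"tx":0,"ty":3,"tz":0,"wx":0,"wy":0.026,"wz":-0.0135,"claw":-1},
    {"tx":0,"ty":0,"tz":0,"wx":0,"wy":0,"wz":0,"claw":-1},
    {"tx":0,"ty":0,"tz":0,"wx":0,"wy":0,"wz":0,"claw":-1},
  ],
)

```text
clock: 19.15
tcp_pos: [0.529, 0.3224, 0.293]
orientation: [0.114, 0.001, 0.993, 0.001]
wrist_force: [-0.3, -0.1, 0.1]
finger_gap: 0.0854
grip_force: 0.0
```

Run:
```python
from h import *
from workcell import env, read_camera
s=env.get_state(); print(pose(s)[0],s['clock'],s['joint_pos'].round(2))
plan(s,(.540,.359,.22),tool(-.015,.21))
for c in (read_camera('scene'),wrist()):
    P=cloud(c); m=toastmask(c)&((P[...,2]>.03)&(P[...,1]>.2)).astype(np.uint8)*255
    nn,lab,st,ce=cv2.connectedComponentsWithStats(m)
    for i in range(1,nn):
        if st[i,4]<300: continue
        q=P[(lab==i)&(c['z_map']>0)]; print(st[i],q.mean(0).round(4),np.percentile(q,[1,99],axis=0).round(3).tolist())
```

```text
[0.52895112 0.3224102  0.29299999] 19.15 [ 0.47  0.22  0.05  1.19 -0.1   0.46]
shift cm [ 1.1   3.66 -7.3 ] rot [-0.003  0.018 -0.014] min rows 1.33
[ 154  190   38   47 1128] [0.5187 0.3612 0.0997] [[0.495, 0.329, 0.054], [0.543, 0.391, 0.143]]
[ 259   86   65   79 4524] [0.5214 0.3592 0.1048] [[0.495, 0.327, 0.055], [0.551, 0.391, 0.143]]
[459 275  48  46 405] [0.7209 0.6065 0.1584] [[0.702, 0.595, 0.134], [0.765, 0.648, 0.208]]
```

Left slice is unchanged, centre y = 0.359.

carry_out(
  moves=[
    {"tx":0.5,"ty":1.9,"tz":0,"wx":-0.001,"wy":0.009,"wz":-0.007,"claw":-1},
    {"tx":0.6,"ty":1.8,"tz":0,"wx":-0.002,"wy":0.009,"wz":-0.007,"claw":-1},
    {"tx":0,"ty":0,"tz":-3.6,"wx":0,"wy":0,"wz":0,"claw":-1},
    {"tx":0,"ty":0,"tz":-3.7,"wx":0,"wy":0,"wz":0,"claw":-1},
    {"tx":0,"ty":0,"tz":0,"wx":0,"wy":0,"wz":0,"claw":-1},
    {"tx":0,"ty":0,"tz":0,"wx":0,"wy":0,"wz":0,"claw":-1},
  ],
)

```text
clock: 20.0
tcp_pos: [0.5411, 0.3594, 0.2234]
orientation: [0.107, 0.008, 0.994, 0.0]
wrist_force: [-0.2, -0.5, -0.2]
finger_gap: 0.0854
grip_force: 0.0
```

Run:
```python
from h import *
from workcell import env
plan(env.get_state(),(.540,.359,.087),tool(-.015,.21))
```

```text
shift cm [ -0.11  -0.04 -13.64] rot [-0.002  0.004  0.001] min rows 2.2
```

carry_out(
  moves=[
    {"tx":-0.1,"ty":0,"tz":-3,"wx":0,"wy":0,"wz":0,"claw":-1},
    {"tx":0,"ty":0,"tz":-3,"wx":0,"wy":0.004,"wz":0,"claw":-1},
    {"tx":0,"ty":0,"tz":-3,"wx":0,"wy":0,"wz":0,"claw":-1},
    {"tx":0,"ty":0,"tz":-2.6,"wx":0,"wy":0,"wz":0,"claw":-1},
    {"tx":0,"ty":0,"tz":-2,"wx":0,"wy":0,"wz":0,"claw":-1},
    {"tx":0,"ty":0,"tz":0,"wx":0,"wy":0,"wz":0,"claw":-1},
    {"tx":0,"ty":0,"tz":0,"wx":0,"wy":0,"wz":0,"claw":-1},
  ],
)

```text
clock: 20.88
tcp_pos: [0.541, 0.3604, 0.088]
orientation: [0.106, 0.008, 0.994, 0.001]
wrist_force: [0.9, -0.4, 0.6]
finger_gap: 0.0856
grip_force: 0.0
```

carry_out(
  newtons=30,
  moves=[
    {"tx":0,"ty":0,"tz":0,"wx":0,"wy":0,"wz":0,"claw":-0.4},
    {"tx":0,"ty":0,"tz":0,"wx":0,"wy":0,"wz":0,"claw":0},
    {"tx":0,"ty":0,"tz":0,"wx":0,"wy":0,"wz":0,"claw":1},
    {"tx":0,"ty":0,"tz":0,"wx":0,"wy":0,"wz":0,"claw":1},
    {"tx":0,"ty":0,"tz":0,"wx":0,"wy":0,"wz":0,"claw":1},
  ],
)

```text
clock: 21.5
tcp_pos: [0.5405, 0.3602, 0.0877]
orientation: [0.106, 0.008, 0.994, 0.0]
wrist_force: [-0.8, -0.2, 6.0]
finger_gap: 0.0655
grip_force: 32.2
```

carry_out(
  moves=[
    {"tx":-0.3,"ty":0,"tz":1,"wx":0,"wy":0,"wz":0,"claw":1},
    {"tx":-0.5,"ty":0,"tz":2,"wx":0,"wy":0,"wz":0,"claw":1},
    {"tx":-1,"ty":0,"tz":4,"wx":0,"wy":0,"wz":0,"claw":1},
    {"tx":-1,"ty":0,"tz":4,"wx":0,"wy":0,"wz":0,"claw":1},
    {"tx":-1,"ty":0,"tz":4,"wx":0,"wy":0,"wz":0,"claw":1},
    {"tx":-1,"ty":0,"tz":4,"wx":0,"wy":0,"wz":0,"claw":1},
    {"tx":0,"ty":0,"tz":2,"wx":0,"wy":0,"wz":0,"claw":1},
    {"tx":0,"ty":0,"tz":0,"wx":0,"wy":0,"wz":0,"claw":1},
  ],
)

```text
clock: 22.5
tcp_pos: [0.4919, 0.3603, 0.2982]
orientation: [0.106, 0.008, 0.994, 0.001]
wrist_force: [-0.3, 0.0, -1.4]
finger_gap: 0.0657
grip_force: 33.6
```

Run:
```python
from h import *
from workcell import env
s=env.get_state(); held(); plan(s,(.52,-.22,.30),tool(.246,.699))
```

```text
n 2
[ 146  120   44   60 1716] [0.4685 0.3614 0.3074] [[0.46, -0.108, 0.881], [0.043, 0.994, 0.1], [-0.887, -0.008, 0.462]] [np.float64(0.098), np.float64(0.065), np.float64(0.006)]
lo/hi [[0.446, 0.3295, 0.2646], [0.4916, 0.3933, 0.3509]] tool frame [ 0.021   0.0008 -0.0139]
shift cm [  2.81 -58.03   0.18] rot [ 0.053 -0.485  0.255] min rows 9.37
```

carry_out(
  moves=[
    {"tx":0.2,"ty":-3,"tz":0,"wx":0.003,"wy":-0.0255,"wz":0.0134,"claw":1},
    {"tx":0.2,"ty":-3,"tz":0,"wx":0.003,"wy":-0.0255,"wz":0.0134,"claw":1},
    {"tx":0.2,"ty":-3,"tz":0,"wx":0.003,"wy":-0.0255,"wz":0.0134,"claw":1},
    {"tx":0.2,"ty":-3,"tz":0,"wx":0.003,"wy":-0.0255,"wz":0.0134,"claw":1},
    {"tx":0.2,"ty":-3,"tz":0,"wx":0.003,"wy":-0.0255,"wz":0.0134,"claw":1},
    {"tx":0.2,"ty":-3,"tz":0,"wx":0.003,"wy":-0.0255,"wz":0.0134,"claw":1},
    {"tx":0.2,"ty":-3,"tz":0,"wx":0.003,"wy":-0.0255,"wz":0.0134,"claw":1},
    {"tx":0.2,"ty":-3,"tz":0,"wx":0.003,"wy":-0.0255,"wz":0.0134,"claw":1},
  ],
)

```text
clock: 23.55
tcp_pos: [0.5063, 0.1187, 0.2934]
orientation: [0.203, -0.044, 0.978, 0.018]
wrist_force: [-0.0, -0.3, 0.0]
finger_gap: 0.0657
grip_force: 33.7
```

carry_out(
  moves=[
    {"tx":0.2,"ty":-3,"tz":0,"wx":0.003,"wy":-0.0255,"wz":0.0134,"claw":1},
    {"tx":0.2,"ty":-3,"tz":0,"wx":0.003,"wy":-0.0255,"wz":0.0134,"claw":1},
    {"tx":0.2,"ty":-3,"tz":0,"wx":0.003,"wy":-0.0255,"wz":0.0134,"claw":1},
    {"tx":0.2,"ty":-3,"tz":0,"wx":0.003,"wy":-0.0255,"wz":0.0134,"claw":1},
    {"tx":0.2,"ty":-3,"tz":0,"wx":0.003,"wy":-0.0255,"wz":0.0134,"claw":1},
    {"tx":0.2,"ty":-3,"tz":0,"wx":0.003,"wy":-0.0255,"wz":0.0134,"claw":1},
    {"tx":0.2,"ty":-3,"tz":0,"wx":0.003,"wy":-0.0255,"wz":0.0134,"claw":1},
    {"tx":0.2,"ty":-3,"tz":0,"wx":0.003,"wy":-0.0255,"wz":0.0134,"claw":1},
  ],
)

```text
clock: 24.55
tcp_pos: [0.5224, -0.1208, 0.2935]
orientation: [0.301, -0.095, 0.948, 0.037]
wrist_force: [0.2, -0.3, -0.6]
finger_gap: 0.0656
grip_force: 33.7
```

carry_out(
  moves=[
    {"tx":0.2,"ty":-3,"tz":0,"wx":0.003,"wy":-0.0255,"wz":0.0134,"claw":1},
    {"tx":0.2,"ty":-3,"tz":0,"wx":0.003,"wy":-0.0255,"wz":0.0134,"claw":1},
    {"tx":0.2,"ty":-3,"tz":0,"wx":0,"wy":-0.0255,"wz":0.0134,"claw":1},
    {"tx":0,"ty":0,"tz":0,"wx":0,"wy":0,"wz":0,"claw":1},
    {"tx":0,"ty":0,"tz":0,"wx":0,"wy":0,"wz":0,"claw":1},
  ],
)

```text
clock: 25.18
tcp_pos: [0.5287, -0.2096, 0.2941]
orientation: [0.337, -0.114, 0.934, 0.042]
wrist_force: [-0.7, 0.1, -0.8]
finger_gap: 0.0662
grip_force: 33.8
```

Run:
```python
from h import *
from workcell import env
s=env.get_state(); print(pose(s)[0]);plan(s,(.5454,-.2295,.172),tool(.246,.699))
```

```text
[ 0.52873718 -0.20962658  0.29406141]
shift cm [  1.67  -1.99 -12.21] rot [-0.001 -0.007  0.001] min rows 2.01
```

carry_out(
  moves=[
    {"tx":0.8,"ty":-1,"tz":0,"wx":-0.001,"wy":-0.007,"wz":0.001,"claw":1},
    {"tx":0.8,"ty":-1,"tz":0,"wx":0,"wy":0,"wz":0,"claw":1},
    {"tx":0,"ty":0,"tz":-3,"wx":0,"wy":0,"wz":0,"claw":1},
    {"tx":0,"ty":0,"tz":-3,"wx":0,"wy":0,"wz":0,"claw":1},
    {"tx":0,"ty":0,"tz":-3.2,"wx":0,"wy":0,"wz":0,"claw":1},
    {"tx":0,"ty":0,"tz":-3,"wx":0,"wy":0,"wz":0,"claw":1},
    {"tx":0,"ty":0,"tz":0,"wx":0,"wy":0,"wz":0,"claw":1},
    {"tx":0,"ty":0,"tz":0,"wx":0,"wy":0,"wz":0,"claw":1},
  ],
)

```text
clock: 26.18
tcp_pos: [0.5464, -0.2309, 0.1749]
orientation: [0.341, -0.116, 0.932, 0.04]
wrist_force: [0.3, 0.4, -0.6]
finger_gap: 0.0656
grip_force: 33.8
```

Run:
```python
from h import *
from workcell import env
s=env.get_state();plan(s,(.5454,-.2295,.172),tool(.246,.699)); c=wrist(); relcheck(c); cv2.imwrite('pics/w5.png',c['image'])
```

```text
shift cm [-0.1   0.14 -0.29] rot [ 0.004  0.004 -0.001] min rows 0.05
toast lo/hi [[-0.047, -0.0326, 0.124], [-0.0455, -0.001, 0.1854], [-0.0439, 0.0301, 0.2218]] normal [1.   0.01 0.  ]
face x at mid -0.0455
hoop -0.052 1221 x -0.0541 slope dx/dy -0.004 y [-0.0274  0.0246] zmax 0.0941
hoop -0.026 316 x -0.0282 slope dx/dy -0.005 y [-0.0272  0.0247] zmax 0.0852
hoop 0 10 x -0.0026 slope dx/dy -0.007 y [-0.0262  0.0236] zmax 0.0423
```

View pics/w5.png

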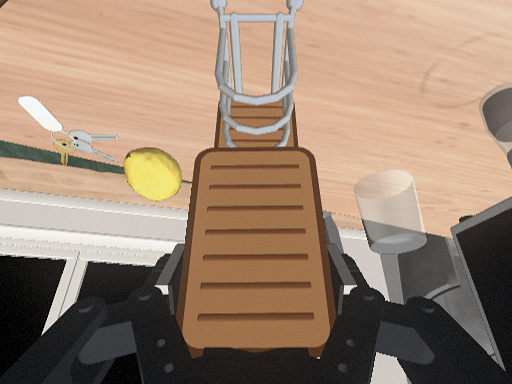

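The picture shows the held slice square over the near slot, its lower edge at about (258,150), with the first slice standing behind it. Lowering it.

carry_out(
  moves=[
    {"tx":-0.05,"ty":0,"tz":-1,"wx":0,"wy":0,"wz":0,"claw":1},
    {"tx":0,"ty":0,"tz":-1.5,"wx":0,"wy":0,"wz":0,"claw":1},
    {"tx":0,"ty":0,"tz":-1.5,"wx":0,"wy":0,"wz":0,"claw":1},
    {"tx":0,"ty":0,"tz":-1.5,"wx":0,"wy":0,"wz":0,"claw":1},
    {"tx":0,"ty":0,"tz":0,"wx":0,"wy":0,"wz":0,"claw":1},
    {"tx":0,"ty":0,"tz":0,"wx":0,"wy":0,"wz":0,"claw":1},
  ],
)

```text
clock: 26.98
tcp_pos: [0.5453, -0.2307, 0.1194]
orientation: [0.341, -0.116, 0.932, 0.04]
wrist_force: [0.4, 0.7, -0.7]
finger_gap: 0.0658
grip_force: 33.8
```

Run:
```python
from h import *
from workcell import env
relcheck(wrist())
```

```text
toast lo/hi [[-0.048, -0.0323, 0.0789], [-0.0464, -0.0007, 0.1344], [-0.0448, 0.0307, 0.1664]] normal [ 1.    0.01 -0.  ]
face x at mid -0.0464
hoop -0.052 1028 x -0.054 slope dx/dy -0.005 y [-0.0276  0.0249] zmax 0.0939
hoop -0.026 271 x -0.0281 slope dx/dy -0.004 y [-0.0269  0.0239] zmax 0.049
```

carry_out(
  moves=[
    {"tx":0,"ty":0,"tz":-1,"wx":0,"wy":0,"wz":0,"claw":1},
    {"tx":0,"ty":0,"tz":-1.2,"wx":0,"wy":0,"wz":0,"claw":1},
    {"tx":0,"ty":0,"tz":-1,"wx":0,"wy":0,"wz":0,"claw":1},
    {"tx":0,"ty":0,"tz":-0.6,"wx":0,"wy":0,"wz":0,"claw":1},
    {"tx":0,"ty":0,"tz":-0.3,"wx":0,"wy":0,"wz":0,"claw":1},
    {"tx":0,"ty":0,"tz":0,"wx":0,"wy":0,"wz":0,"claw":1},
  ],
)

```text
clock: 27.78
tcp_pos: [0.5449, -0.2303, 0.0774]
orientation: [0.341, -0.116, 0.932, 0.041]
wrist_force: [0.8, -0.5, -0.8]
finger_gap: 0.0654
grip_force: 33.8
```

carry_out(
  moves=[
    {"tx":0,"ty":0,"tz":-0.1,"wx":0,"wy":0,"wz":0,"claw":1},
    {"tx":0,"ty":0,"tz":0,"wx":0,"wy":0,"wz":0,"claw":1},
  ],
)

```text
clock: 28.02
tcp_pos: [0.5451, -0.2305, 0.0769]
orientation: [0.341, -0.116, 0.932, 0.04]
wrist_force: [-0.5, 0.4, -1.0]
finger_gap: 0.0655
grip_force: 33.8
```

carry_out(
  moves=[
    {"tx":0,"ty":0,"tz":-0.1,"wx":0,"wy":0,"wz":0,"claw":1},
    {"tx":0,"ty":0,"tz":0,"wx":0,"wy":0,"wz":0,"claw":1},
  ],
)

```text
clock: 28.28
tcp_pos: [0.5449, -0.2303, 0.0757]
orientation: [0.341, -0.116, 0.932, 0.041]
wrist_force: [-0.7, -0.5, -0.7]
finger_gap: 0.066
grip_force: 33.8
```

carry_out(
  moves=[
    {"tx":0,"ty":0,"tz":-0.1,"wx":0,"wy":0,"wz":0,"claw":1},
    {"tx":0,"ty":0,"tz":0,"wx":0,"wy":0,"wz":0,"claw":1},
  ],
)

```text
clock: 28.52
tcp_pos: [0.5451, -0.2304, 0.075]
orientation: [0.341, -0.116, 0.932, 0.041]
wrist_force: [-1.9, 0.7, 2.3]
finger_gap: 0.0652
grip_force: 34.1
```

carry_out(
  moves=[
    {"tx":0,"ty":0,"tz":-0.05,"wx":0,"wy":0,"wz":0,"claw":1},
    {"tx":0,"ty":0,"tz":0,"wx":0,"wy":0,"wz":0,"claw":1},
  ],
)

```text
clock: 28.78
tcp_pos: [0.5453, -0.2304, 0.0748]
orientation: [0.341, -0.116, 0.932, 0.041]
wrist_force: [-2.5, 0.9, 6.6]
finger_gap: 0.0657
grip_force: 34.4
```

Slice is on the floor. Releasing it and backing straight up.

carry_out(
  moves=[
    {"tx":0,"ty":0,"tz":0.05,"wx":0,"wy":0,"wz":0,"claw":0},
    {"tx":0,"ty":0,"tz":0,"wx":0,"wy":0,"wz":0,"claw":-0.6},
    {"tx":0,"ty":0,"tz":0,"wx":0,"wy":0,"wz":0,"claw":-1},
    {"tx":0,"ty":0,"tz":0,"wx":0,"wy":0,"wz":0,"claw":-1},
    {"tx":0,"ty":0,"tz":0,"wx":0,"wy":0,"wz":0,"claw":-1},
    {"tx":0,"ty":0,"tz":0,"wx":0,"wy":0,"wz":0,"claw":-1},
  ],
)

```text
clock: 29.52
tcp_pos: [0.5449, -0.2303, 0.0746]
orientation: [0.341, -0.116, 0.932, 0.041]
wrist_force: [-0.4, 0.8, 0.4]
finger_gap: 0.0853
grip_force: 0.0
```

carry_out(
  moves=[
    {"tx":0,"ty":0,"tz":1,"wx":0,"wy":0,"wz":0,"claw":-1},
    {"tx":0,"ty":0,"tz":3,"wx":0,"wy":0,"wz":0,"claw":-1},
    {"tx":0,"ty":0,"tz":4,"wx":0,"wy":0,"wz":0,"claw":-1},
    {"tx":0,"ty":0,"tz":4,"wx":0,"wy":0,"wz":0,"claw":-1},
    {"tx":-2,"ty":0,"tz":3,"wx":0,"wy":0,"wz":0,"claw":-1},
    {"tx":-4,"ty":0,"tz":2,"wx":0,"wy":0,"wz":0,"claw":-1},
    {"tx":0,"ty":0,"tz":0,"wx":0,"wy":0,"wz":0,"claw":-1},
    {"tx":0,"ty":0,"tz":0,"wx":0,"wy":0,"wz":0,"claw":-1},
  ],
)

```text
clock: 30.52
tcp_pos: [0.4851, -0.2307, 0.2452]
orientation: [0.341, -0.116, 0.932, 0.04]
wrist_force: [0.1, -0.1, 0.3]
finger_gap: 0.0852
grip_force: 0.0
```

Run:
```python
from h import *
from workcell import env
s=env.get_state(); print(pose(s)[0],s['clock'],s['wrist_force'].round(1)); c=wrist(); P=cloud(c)
m=toastmask(c)>0
r=rk(P.reshape(-1,3)).reshape(P.shape); m&=(c['z_map']>0)&(abs(r[...,0])<.08)&(abs(r[...,1])<.045)&(r[...,2]>.015)
q=r[m]
for lo,hi in((-.06,-.026),(-.005,.03)):
    g=q[(q[:,0]>lo)&(q[:,0]<hi)]
    if len(g)>20: print(len(g),np.percentile(g,[1,50,99],axis=0).round(4).tolist())
cv2.imwrite('pics/end.png',c['image'])
```

```text
[ 0.48512518 -0.23067526  0.24517206] 30.525 [ 0.1 -0.1  0.3]
5203 [[-0.0482, -0.033, 0.0256], [-0.0469, -0.0009, 0.0948], [-0.0348, 0.0311, 0.1256]]
2123 [[0.0039, -0.0329, 0.0912], [0.0055, -0.0009, 0.1132], [0.0181, 0.0306, 0.1256]]
```

View pics/end.png

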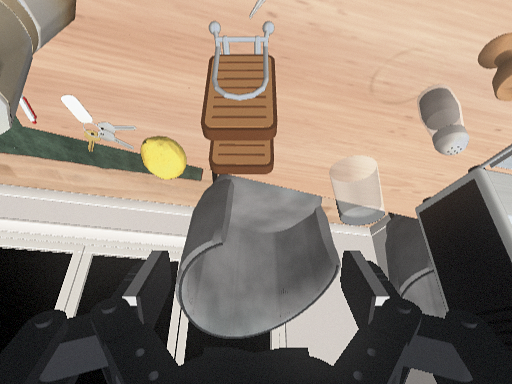

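Both slices stand upright in the rack at about (240,95) and (242,150), with their tops at 126 mm. The salt shaker and egg cup are undisturbed and the gripper is clear of everything.

```bash
python3 -c "
from workcell import env
print(env.hand_in())"
```

```text
the job is handed in; nothing more can be done
None
```

Both slices of toast stand upright on the rack's floor in their own slots, with the rack, egg cup and salt shaker left in place; the job was handed in at about 31 s, and the hand-in returned no verdict.

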